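Swing the coffee dripper over the cup and lock it

ROBOT

A 7-joint arm with a two-finger parallel gripper is mounted at the origin on a cart in front of the work surface, level with it; the furniture and walls round the work are solid. World frame = base frame: x ahead of the robot, y to its left, z up, the work surface at z = 0. Lengths are in m, angles in rad, forces in N, time in s.
With the tool pointing down it reaches from about 0.425 to 0.925 m from the base axis. Payload 6.8 kg.
Tool frame: the origin (TCP) lies between the finger pads; the fingertips stand 22 mm ahead of it and the grasp point (between the pads) lies 3 mm ahead of it; z points along the fingers, y is the line along which they close (so a half turn about z gives the same grasp; the last joint's range is limited). The gripper opens to 85 mm and grips with 20 to 120 N. Pads are 22 mm wide; open, the fingers measure 114 mm over their backs; the gripper's body (76 mm by 85 mm) begins 54 mm behind the grasp point. The pads swing forward as they close: fully open they stand 13 mm farther back than shut.
Start: joints at [0.997, 0.477, 0.022, 1.555, -0.011, 1.109, -0.083], TCP at [0.303, -0.603, 0.218] pointing down, gripper open.
Joint ranges: [-2.96, 2.96], [-0.34, 2.1], [-1.41, 1.46], [0.24, 2.44], [-1.37, 4.51], [0.17, 1.92], [-2.96, 2.96]. Speed limits (rad/s): [2.39, 2.39, 3.14, 3.14, 3.14, 3.14, 3.14].

INTERFACE

Orientations are given as a unit quaternion [w, x, y, z].
In Python, from station import bot gives the robot as it stands.
- The arm moves only by the tool servo_tool, never from a script. Its argument "motion" is a list that holds one entry, the list of rows, each a list of 5 numbers: the opening, from 0 (shut) to 1 (fully open), then the shift along the world's x, y, z each as a share of 0.04 m, from -1 to 1, then the turn about the world's z as a share of 0.12 rad, from -1 to 1. A call has 1 to 20 rows; each row shifts and turns the commanded pose from where the row before left it; what a row does not reach is not made up. A row lasts 1/10 s, in which the tool goes at most 50 mm and 8.59 degrees, less where a joint would pass 70% of its speed; a pose out of reach is approached as far as the arm can. A call with a number of a shift or a turn outside -1 to 1 is refused whole. A call with a gripper value outside its range is refused whole. The fingers move at their own pace and stop on an object; "newtons" is the grip in N (left out, the last holds). Time passes only in rows, so rows that do not move let the fingers close. It gives the time, the measured TCP pose, the force, the opening and the grip force at its end, in the units of the state.
- bot.get_obs(): the state, without advancing time (a new reading comes with each control period).
- bot.read_camera(name): name is "scene" or "top" or "wrist"; returns (picture, depth): 480x640x3 uint8, red, green, blue; 480x640 float32, m along the optical axis (not along the pixel's ray), 0 where there is no reading.
- bot.get_calibration(name): a dict with "fovy" (degrees; the focal length in pixels is half the picture's height over the tangent of half this angle, whatever the lens; pixels are square), "cx", "cy" (the principal point, pixels), "view" (4x4, takes a point from world to camera coordinates). Camera axes: x right, y down, z forward; pixel columns grow to the right and rows downward; lengths in m; the calibration is good to about 2 mm. A picture is of the moment at which its call begins: read the wrist's pose just before it. get_calibration takes no time and is no camera call; for the wrist camera it gives the pose at the moment of the call.
- bot.hand_in(): hands the job in; it is judged then, once.
The state is a dict: "t": time; "q": joint angles; "joint_vel": joint speeds; "joint_torque": joint torques, N m; "eef_pos": TCP position; "tool_rot": TCP orientation; "contact_force": force on the tool from outside, world axes, zero at the start; "torque": the same for the moment, N m; "gripper_width": opening from 0.0 (shut) to 1.0 (fully open); "grasp_force": force on a finger pad.
Only numpy, scipy, OpenCV 4.12 (cv2) and the standard library are available. Lean on these libraries where they do the work, as an engineer would, in place of code of your own. Each camera call takes 0.05 s, during which the arm holds its last target. There are 200 camera calls.

TASK

Stand the espresso cup upright in the middle of the round coaster on the drip stand and let go of it. Then draw the dripper arm's spring pin by its leaning knob, swing the dripper round gently until it is over the cup, and let the pin drop fully home in the slot there, so that the arm is locked. Leave the tin and the cream pot on the other pads where they stand.

Things in the scene. Friction and masses are not known exactly. Their poses are not given: they have to be found in the camera images.
- stand: Fixed steel drip stand. Origin: on the axis of its 22 mm column, at worktop level; z up, -x roughly towards the robot. Three round pads, 100 mm across, tops at z = 10 mm, lie 200 mm from the axis, seen from above 11 degrees clockwise, 21 and 53 degrees counter-clockwise of -x. The parked dripper is 53 degrees clockwise of -x.
- shelf (a point): Middle of the underside of the round shelf on the column's top, 330 mm above the worktop: radius 115 mm, with a stack of saucers on it up to z = 370 mm. It reaches out over the knob, so a vertical hand strikes it: take the knob with the hand leaning outward along the pin, and keep the wrist clear of the shelf on the way.
- drip_arm (a joint): Swing of the dripper arm about the column, rad, counter-clockwise from above positive; 0 = parked, as at the start. A fixed conical plate under the knob has four slots for the pin: at 0, 0.733, 1.292 and 1.850. The last three put the dripper over the three pads. Friction about 0.1 N m: it stays where left.
- spout (a point): Underside of the white ceramic dripper cone at the arm's end, 200 mm from the column's axis, 86 mm above the worktop. Cone 94 mm across at its top, which is at 160 mm. Its x axis points back to the column, z up.
- knob (a point): Middle of the spring pin's black knob, a cylinder 30 mm across and 30 mm long that spins freely on the pin, 101 mm from the column's axis towards the dripper, 200 mm above the worktop; rides with the arm. z = the pin's axis, out of the knob: leans 35 degrees from vertical, outward over the dripper. y is level, square to the arm. Under the knob 6 mm of stem, then a 20 mm guide sleeve.
- index_pin (a joint): How far the pin is drawn along its axis, m: 0 home, 0.022 stop. The 10 mm rod with round tip reaches 10 mm into a slot 13 mm wide; drawn over 0.011 the arm can swing. Spring 5 N at home, 10 N at the stop. Let go off a slot it rests at about 0.010 on the plate; within about 0.04 rad of a slot it springs home.
- cup_axis (a point): Middle of the underside of the small white espresso cup's bowl: 52 mm across, 60 mm high; handle 14 mm thick, 6 to 50 mm up, reaching 56 mm from this point towards -y. z up. Stands on the worktop at the right, handle roughly towards the robot. Can be gripped across the bowl along its x. The bowl is solid inside.
- cup: The same espresso cup, 120 g; origin 15 mm from cup_axis on the handle side, at the underside; same axes.
- coaster: Round flat coaster, 95 mm across, lying on one of the three pads (which one varies). Origin: middle of its underside, 10 mm above the worktop; the cup comes to rest 3 mm above that.
- food_tin: Plain food tin with printed paper band, 75 mm across, 58 mm high, on another pad; origin at the middle of its underside. Loose.
- cream_pot: Low round cream pot with gold-coloured lid, 62 mm across, 35 mm high, on the remaining pad; origin at the middle of its underside. Loose.
There are look-alikes about, which are no part of the job. Leave any purple look-alike of the cup alone.

How it is judged:
By the outcome, as a careful person would: the job done as asked, in the order asked, and still so for the second after the job is handed in, with the robot touching nothing.
It also fails if it takes over 61 s, if anything falls off the work surface, if the arm or the gripper's body presses on something with over 40 N, if the wrist force passes 120 N, or if a joint passes its speed limit or range.

## Working session

There is one attempt and no reset: what is moved stays moved. The work goes in short steps, Python scripts to look and compute and a tool call to move; the robot and the scene stay as the last step left them, time stands still between calls to the robot, and variables do not carry over. Pictures are saved under pics/ and viewed, at most 10 in all, crops included, and the job is handed in when it is done.

Besides the shell and the picture viewer there is one more tool, called as name(argument=value, ...) on one line, values as JSON. servo_tool: Moves the arm, as the interface text tells. Shift numbers are shares of 0.04 m and turn numbers shares of 0.12 rad, none past 1 either way. Its arguments: {"type":"object","properties":{"motion":{"type":"array"},"newtons":{"type":"number"}},"required":["motion"]}

```bash
ls; mkdir -p pics
cat > h.py <<'E'
import numpy as np, cv2
from station import bot
def cam(n):
    c=bot.get_calibration(n); im,d=bot.read_camera(n)
    f=240/np.tan(np.radians(c['fovy'])/2); V=np.array(c['view'])
    v,u=np.mgrid[:480,:640]
    P=np.stack([(u-c['cx'])/f*d,(v-c['cy'])/f*d,d],-1)
    W=(P-V[:3,3])@V[:3,:3]
    W[d==0]=np.nan
    return im,d,W
def save(n,im): cv2.imwrite('pics/'+n+'.png',im[...,::-1])
E
python3 - <<'E'
from h import *
print([a for a in dir(bot) if a[0]!='_'])
print(bot.get_obs())
for n in ('scene','top'):
    im,d,W=cam(n); save(n+'0',im); np.savez('/tmp/'+n,im=im,W=W)
    print(n,bot.get_calibration(n))
E
```

```text
pics
['PlanningError', 'get_calibration', 'get_obs', 'hand_in', 'read_camera']
{'t': 0.0, 'q': array([ 0.99691827,  0.47777903,  0.022318  ,  1.55644554, -0.01150285,
        1.10929713, -0.08309671]), 'joint_vel': array([-0.00098095, -0.00024145,  0.00097725,  0.00183845,  0.00100351,
        0.00122425,  0.00083649]), 'joint_torque': array([ 2.22655312e-04, -5.96454442e+01,  1.60834897e+00, -2.81201828e+01,
        1.25969842e-02,  9.20534309e-03,  2.85419526e-05]), 'eef_pos': array([ 0.30287771, -0.60254684,  0.21654194]), 'tool_rot': array([-8.60420143e-04,  9.72998344e-01,  2.30810336e-01, -2.66137011e-04]), 'contact_force': array([ 0.25546046,  0.12126002, -0.85271817]), 'torque': array([-0.02830205, -0.01998609,  0.01856398]), 'grasp_force': 0.0, 'gripper_width': 0.9984232588066688}
scene {'fovy': 52.75867934015628, 'cx': 316.34795492836895, 'cy': 237.69885718388917, 'view': array([[-0.8588326 , -0.51224542,  0.0033457 ,  0.42123532],
       [-0.37597704,  0.62590165, -0.68329232,  0.38047306],
       [ 0.34791928, -0.58809162, -0.73013726,  0.96810585],
       [ 0.        ,  0.        ,  0.        ,  1.        ]])}
top {'fovy': 52.19802307714025, 'cx': 323.6636825191802, 'cy': 241.30767919409362, 'view': array([[-0.40551365, -0.91408664,  0.00207221,  0.17339715],
       [-0.75385864,  0.33314834, -0.56631204,  0.54487949],
       [ 0.51696792, -0.23120942, -0.82418831,  1.08314646],
       [ 0.        ,  0.        ,  0.        ,  1.        ]])}
```

View pics/scene0.png

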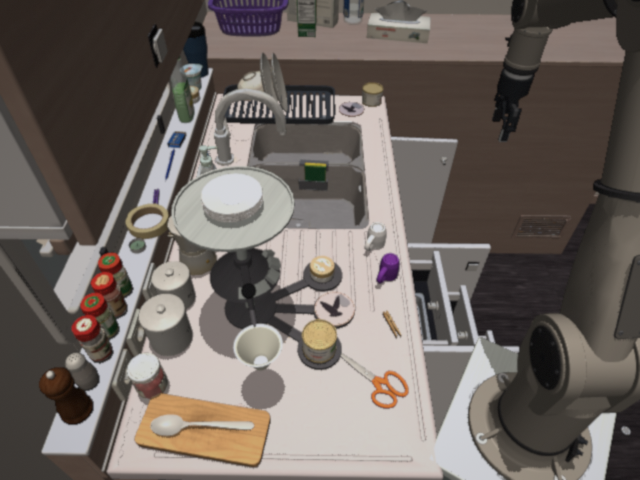

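View pics/top0.png

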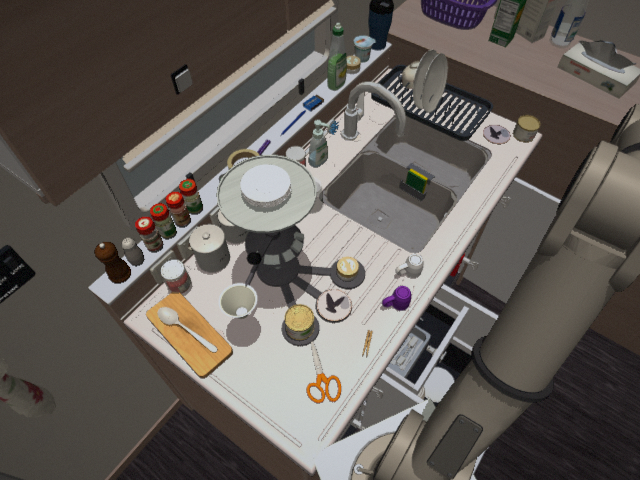

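```bash
cat >> h.py <<'E'
def circ(p):
    import scipy.optimize as so
    p=p[np.isfinite(p).all(1)]
    # circle fit through convex hull
    h=cv2.convexHull(p.astype(np.float32))[:,0]
    (c,r)=cv2.minEnclosingCircle(h); return np.round(c,4),round(r,4),len(p)
E
python3 - <<'E'
from h import *
for n,cupb,cob,tin,pot in (('scene',(360,218,392,252),(312,286,356,326),(300,320,340,362),(305,254,340,282)),('top',(394,250,428,280),(314,286,354,322),(282,302,318,338),(332,252,362,280))):
    z=np.load('/tmp/'+n+'.npz'); W=z['W']; im=z['im'].astype(int)
    def reg(b,lo,hi):
        w=W[b[1]:b[3],b[0]:b[2]].reshape(-1,3); return w[(w[:,2]>lo)&(w[:,2]<hi)]
    print(n)
    w=W.reshape(-1,3); m=(w[:,2]>.322)&(w[:,2]<.343)&(abs(w[:,0]-.75)<.25)&(abs(w[:,1])<.3); 
    print('shelf',circ(w[m][:,:2]),np.nanmedian(w[m],0))
    c=reg(cupb,.01,.075); print('cup all',circ(c[:,:2]),c.max(0),c.min(0))
    t=reg(cupb,.054,.068); print('cup top',circ(t[:,:2]),t[:,2].mean())
    c=reg(cob,.0115,.0165); print('coaster',circ(c[:,:2]))
    c=reg(tin,.060,.076); print('tin',circ(c[:,:2]))
    c=reg(pot,.038,.055); print('pot',circ(c[:,:2]))
    m=(abs(w[:,2]-.16)<.006)&(np.hypot(w[:,0]-.62,w[:,1]-.15)<.2); print('drip',circ(w[m][:,:2]))
E
```

```text
scene
shelf (array([0.6449, 0.0486]), 0.117, 5789) [0.62092852 0.07856857 0.33604163]
cup all (array([ 0.483 , -0.2795]), 0.0389, 459) [ 0.50654074 -0.24092011  0.0616876 ] [ 0.45653592 -0.3179962   0.01021728]
cup top (array([ 0.4822, -0.298 ]), 0.0232, 156) 0.0574202715001476
coaster (array([ 0.4826, -0.0512]), 0.064, 874)
tin (array([0.4471, 0.0625]), 0.0385, 867)
pot (array([ 0.5488, -0.123 ]), 0.0321, 389)
drip (array([0.5689, 0.1133]), 0.148, 1550)
top
shelf (array([0.6445, 0.0498]), 0.117, 4395) [0.61904552 0.05890664 0.33499668]
cup all (array([ 0.476 , -0.2814]), 0.039, 425) [ 0.49946118 -0.24260359  0.06268776] [ 0.45321551 -0.31907777  0.01003432]
cup top (array([ 0.478, -0.299]), 0.0217, 133) 0.057617796083349784
coaster (array([ 0.4716, -0.0469]), 0.0708, 605)
tin (array([0.4445, 0.0622]), 0.0388, 615)
pot (array([ 0.5459, -0.1233]), 0.0314, 331)
drip (array([0.5517, 0.1048]), 0.1446, 913)
```

Run:
```python
from h import *
from scipy.optimize import least_squares
for n,cupb,cob in (('scene',(360,218,392,252),(308,282,360,330)),('top',(390,246,432,284),(308,280,360,328))):
    z=np.load('/tmp/'+n+'.npz'); W=z['W']
    def reg(b,lo,hi):
        w=W[b[1]:b[3],b[0]:b[2]].reshape(-1,3); return w[(w[:,2]>lo)&(w[:,2]<hi)]
    c=reg(cupb,.012,.057)
    s=least_squares(lambda p:np.hypot(c[:,0]-p[0],c[:,1]-p[1])-.026,[.48,-.2985],loss='soft_l1',f_scale=.001).x
    d=c[:,:2]-s; r=np.hypot(*d.T); h=d[(r>.034)&(r<.062)]
    print(n,'bowl',s,'handle',len(h),h.mean(0),np.degrees(np.arctan2(*h.mean(0)[::-1])),r.max())
    c=reg(cob,.0085,.0165); pc=np.array([.4688,-.0461]); 
    im=z['im'][cob[1]:cob[3],cob[0]:cob[2]].reshape(-1,3).astype(int); w=W[cob[1]:cob[3],cob[0]:cob[2]].reshape(-1,3)
    r=np.hypot(*(w[:,:2]-pc).T); m=(r<.056)&(w[:,2]>.0085)&(w[:,2]<.017)&(im.sum(1)>330)
    print('coaster',circ(w[m][:,:2]))
    hist=[(round(a,3),int(np.median(im[(r>a)&(r<a+.003)].sum(1))),round(float(np.nanmedian(w[(r>a)&(r<a+.003)][:,2])),4)) for a in np.arange(.036,.06,.003)]
    print(hist)
```

```text
scene bowl [ 0.48649826 -0.29570175] handle 68 [-0.0020038   0.04440223] 92.58391136297844 0.05479358148857386
coaster (array([ 0.4692, -0.0463]), 0.0495, 804)
[(np.float64(0.036), 597, 0.0139), (np.float64(0.039), 592, 0.0142), (np.float64(0.042), 565, 0.014), (np.float64(0.045), 490, 0.0134), (np.float64(0.048), 364, 0.0062), (np.float64(0.051), 560, 0.0007), (np.float64(0.054), 588, -0.0004), (np.float64(0.057), 593, -0.0001)]
top bowl [ 0.48444342 -0.29243674] handle 46 [-0.00294227  0.04171279] 94.03475495261618 0.05012739472070855
coaster (array([ 0.4674, -0.0456]), 0.0491, 635)
[(np.float64(0.036), 591, 0.013), (np.float64(0.039), 588, 0.0131), (np.float64(0.042), 553, 0.0133), (np.float64(0.045), 495, 0.0121), (np.float64(0.048), 348, 0.0066), (np.float64(0.051), 590, -0.0008), (np.float64(0.054), 600, -0.0011), (np.float64(0.057), 595, -0.0013)]
```

Run:
```python
from h import *
a=cv2.resize(np.load('/tmp/scene.npz')['im'][215:345,225:405],None,fx=4,fy=4,interpolation=cv2.INTER_CUBIC)
save('crop',a)
```

```text
(no output)
```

View pics/crop.png

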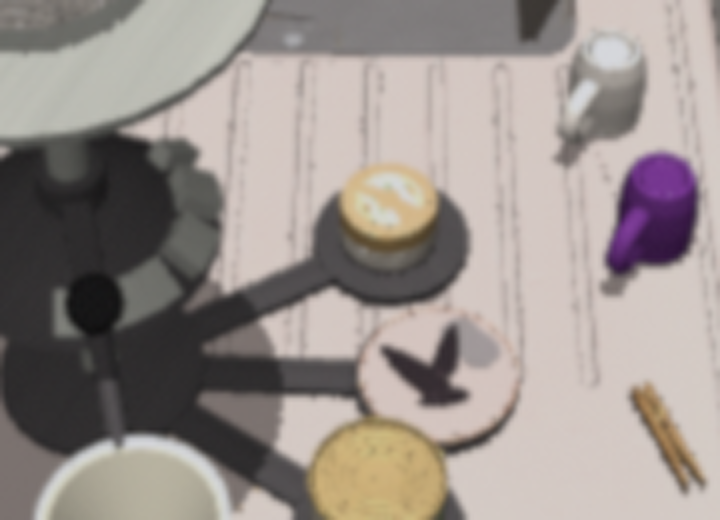

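servo_tool(motion=[[[1,0.45,0.765,-0.12,0.96],[1,0.45,0.765,-0.12,0.96],[1,0.45,0.765,-0.12,0.96],[1,0.45,0.765,-0.12,0.96],[1,0.45,0.765,-0.12,0.96],[1,0.45,0.765,-0.12,0.96],[1,0.45,0.765,-0.12,0.96],[1,0.45,0.765,-0.12,0.96],[1,0.45,0.765,-0.12,0.96],[1,0.45,0.765,-0.12,0.96],[1,0,0,0,0]]], newtons=25)

```text
t: 1.2
eef_pos: [0.4858, -0.2909, 0.1688]
tool_rot: [-0.001, 0.686, 0.727, 0.001]
contact_force: [-0.0, -0.1, -0.4]
gripper_width: 0.995
grasp_force: 0.0
```

Run:
```python
from h import *
o=bot.get_obs(); print(o['eef_pos'],o['tool_rot'],o['q'])
im,d,W=cam('wrist'); save('w1',im); np.savez('/tmp/w1',im=im,W=W)
w=W.reshape(-1,3); m=(abs(w[:,2]-.06)<.004)&(np.hypot(w[:,0]-.482,w[:,1]+.297)<.03); print('cuptop',circ(w[m][:,:2]),w[m].mean(0))
hsv=cv2.cvtColor(im,cv2.COLOR_RGB2HSV)
p=w[((hsv[...,0]>130)&(hsv[...,0]<160)&(hsv[...,1]>90)).reshape(-1)&(w[:,2]>.05)&(w[:,2]<.09)]
print('purple',circ(p[:,:2]) if len(p) else 0)
m=(w[:,2]>.02)&(w[:,2]<.054)&(np.hypot(w[:,0]-.482,w[:,1]+.297)<.065)&(np.hypot(w[:,0]-.482,w[:,1]+.297)>.036)
print('handle',m.sum(),w[m].mean(0))
```

```text
[ 0.48579687 -0.2909367   0.16883138] [-0.00102881  0.68624211  0.72737101  0.00145837] [ 0.70069834  0.37475463 -0.33705766  1.8492834   0.14586199  0.94281557
  0.35743829]
cuptop (array([ 0.4839, -0.2983]), 0.021, 2102) [ 0.48363338 -0.29767372  0.05789348]
purple (array([ 0.4096, -0.2137]), 0.0263, 3690)
handle 552 [ 0.48670675 -0.25207706  0.04103079]
```

View pics/w1.png

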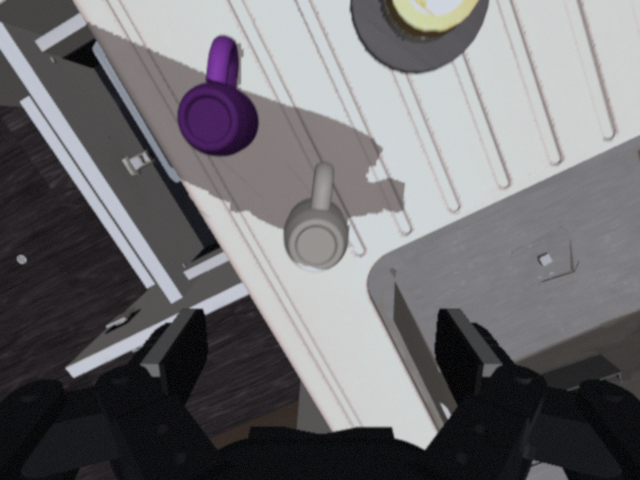

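servo_tool(motion=[[[1,-0.05,-0.18,0,-0.5],[1,0,0,-0.8,0],[1,0,0,-0.8,0],[1,0,0,-0.8,0],[1,0,0,-0.6,0],[1,0,0,-0.25,0],[0.5,0,0,0,0],[0.4,0,0,0,0],[0.3,0,0,0,0],[0.3,0,0,0,0],[0.3,0,0,0,0],[0.3,0,0,0,0]]], newtons=25)

```text
t: 2.45
eef_pos: [0.4826, -0.3051, 0.0411]
tool_rot: [0.002, 0.712, 0.702, 0.0]
contact_force: [0.3, -0.1, 6.4]
gripper_width: 0.429
grasp_force: 24.5
```

Run:
```python
from h import *
o=bot.get_obs(); print(o['eef_pos'],o['contact_force'],o['gripper_width'])
im,d,W=cam('wrist'); im2,d2,W2=cam('scene'); save('w2',np.hstack([cv2.resize(im,(400,300)),cv2.resize(im2[180:300,310:470],(400,300))]))
w=W.reshape(-1,3); m=(abs(w[:,2]-.06)<.006)&(np.hypot(w[:,0]-.482,w[:,1]+.297)<.03); print('cuptop',circ(w[m][:,:2]),w[m].mean(0))
```

```text
[ 0.48263484 -0.3050974   0.04111274] [ 0.25068393 -0.13030472  6.40893348] 0.42899364808524704
cuptop (array([ 0.4821, -0.2977]), 0.0299, 8648) [ 0.48327602 -0.29713422  0.05783222]
```

View pics/w2.png

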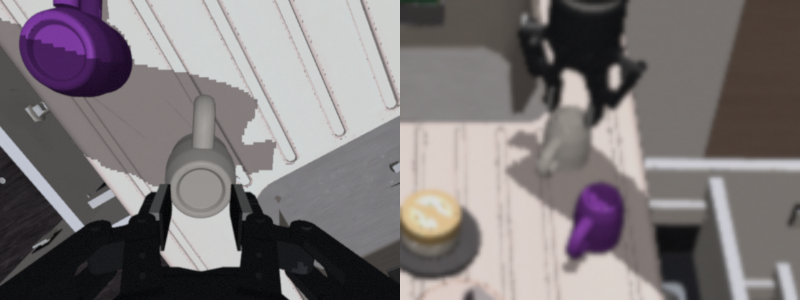

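servo_tool(motion=[[[0.8,0,0,0,0],[0.8,0,0,0,0],[0.8,0.0,0.19,0,0],[0.8,0,0,0,0],[0.3,0,0,0,0],[0.3,0,0,0,0],[0.3,0,0,0,0],[0.3,0,0,0,0]]], newtons=25)

```text
t: 3.35
eef_pos: [0.4815, -0.2968, 0.0397]
tool_rot: [0.0, 0.712, 0.702, 0.0]
contact_force: [0.9, -0.1, 1.6]
gripper_width: 0.45
grasp_force: 23.5
```

Run:
```python
from h import *
o=bot.get_obs(); print(o['eef_pos'],o['contact_force'],o['gripper_width'],o['grasp_force'])
im,d,W=cam('wrist')
w=W.reshape(-1,3); m=(abs(w[:,2]-.058)<.0015)&(np.hypot(w[:,0]-.482,w[:,1]+.297)<.0245); print('cuptop',circ(w[m][:,:2]),w[m].mean(0))
```

```text
[ 0.48153456 -0.29678538  0.03969527] [ 0.87262861 -0.10787526  1.59304816] 0.4496003212876002 23.473347778681273
cuptop (array([ 0.482 , -0.2954]), 0.0238, 4734) [ 0.48210523 -0.2971702   0.05791673]
```

servo_tool(motion=[[[0.3,0,0,0.6,0],[0.3,0,0,0.8,0],[0.3,0,0,0.6,0],[0.3,-0.042,0.783,0,0.728],[0.3,-0.042,0.783,0,0.728],[0.3,-0.042,0.783,0,0.728],[0.3,-0.042,0.783,0,0.728],[0.3,-0.042,0.783,0,0.728],[0.3,-0.042,0.783,0,0.728],[0.3,-0.042,0.783,0,0.728],[0.3,-0.042,0.783,0,0.728],[0.3,0,0,0,0],[0.3,0,0,0,0],[0.3,0,0,0,0]]], newtons=25)

```text
t: 4.8
eef_pos: [0.4675, -0.0474, 0.1192]
tool_rot: [-0.0, 0.429, 0.903, -0.0]
contact_force: [-0.5, 0.1, -1.0]
gripper_width: 0.446
grasp_force: 23.2
```

Run:
```python
from h import *
o=bot.get_obs(); print(o['eef_pos'],o['tool_rot'],o['contact_force'],o['gripper_width'],o['grasp_force'],o['q'])
im,d,W=cam('wrist'); e=o['eef_pos']
w=W.reshape(-1,3); m=(abs(w[:,2]-e[2]-.018)<.0025)&(np.hypot(w[:,0]-e[0],w[:,1]-e[1])<.0245); print('cuptop',circ(w[m][:,:2]),w[m].mean(0))
im,d,W=cam('scene'); w=W.reshape(-1,3); m=(abs(w[:,2]-e[2]-.018)<.0035)&(np.hypot(w[:,0]-e[0],w[:,1]-e[1])<.03); print('cuptop',circ(w[m][:,:2]),w[m].mean(0))
```

```text
[ 0.46745242 -0.04740163  0.11923502] [-2.27988204e-04  4.29206646e-01  9.03206197e-01 -4.11024714e-04] [-0.54417733  0.05606392 -0.98026378] 0.44602989619616784 23.165184589888668 [ 0.44850192  0.3258639  -0.56092108  2.09503237  0.24431905  0.78376856
  0.42030045]
cuptop (array([ 0.4667, -0.0466]), 0.024, 7293) [ 0.46885192 -0.04806241  0.13690362]
cuptop (array([ 0.4635, -0.0453]), 0.027, 210) [ 0.46663719 -0.04930502  0.13714664]
```

servo_tool(motion=[[[0.3,0.03,0.03,-0.7,0],[0.3,0,0,-0.6,0],[0.3,0,0,-0.25,0],[0.3,0,0,-0.11,0],[0.3,0,0,0,0],[0.55,0,0,0,0],[0.8,0,0,0,0],[0.8,0,0,0,0],[0.8,0,0,0,0],[0.8,0,0,0.5,0],[0.8,0,0,0.8,0],[0.8,0,0,1,0],[0.8,0,0,1,0],[0.8,0,0,0,0]]])

```text
t: 6.3
eef_pos: [0.4725, -0.0447, 0.1902]
tool_rot: [0.005, 0.428, 0.904, 0.001]
contact_force: [1.2, -0.4, 0.1]
gripper_width: 0.798
grasp_force: 0.0
```

Run:
```python
from h import *
o=bot.get_obs(); print(o['eef_pos'],o['tool_rot'],o['contact_force'],o['q'])
for n in('wrist','top','scene'):
  im,d,W=cam(n); e=[.4685,-.046]
  w=W.reshape(-1,3)
  for lo,hi in((.069,.0745),(.085,.1)):
    m=(w[:,2]>lo)&(w[:,2]<hi)&(np.hypot(w[:,0]-e[0],w[:,1]-e[1])<.035)
    if m.sum()>5: print(n,circ(w[m][:,:2]),w[m].mean(0))
  if n=='wrist':save('w3',im)
```

```text
[ 0.4724958  -0.04466743  0.19019777] [0.00460467 0.42818686 0.90367729 0.00147199] [ 1.15112392 -0.41052638  0.05646706] [ 0.49570153  0.22634511 -0.60288743  2.02377432  0.16248896  0.92723328
  0.49380521]
wrist (array([ 0.4736, -0.0477]), 0.021, 2033) [ 0.47314959 -0.04759826  0.07091403]
top (array([ 0.4696, -0.0483]), 0.0212, 93) [ 0.46731545 -0.04806834  0.07126769]
scene (array([ 0.4726, -0.0474]), 0.0216, 158) [ 0.47235833 -0.04722682  0.07138861]
```

View pics/w3.png

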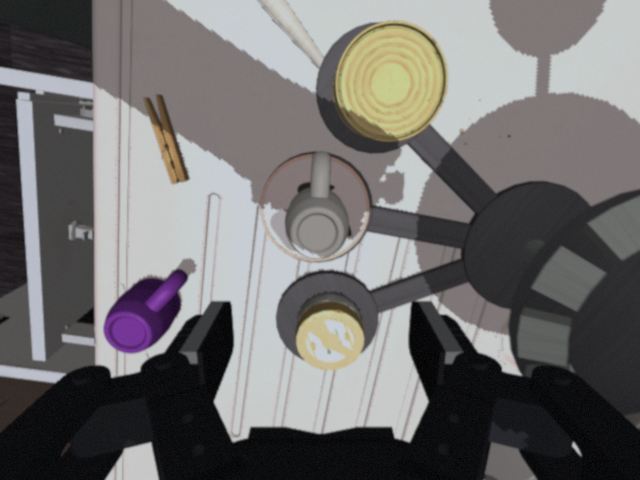

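servo_tool(motion=[[[0.6,-0.8,-0.4,0.3,0.8],[0.6,-0.3,-0.6,0.9,0.8],[0.6,0,-0.6,1,0.8],[0.6,0,-0.6,1,0.8],[0.6,0,-0.6,1,0.8],[0.6,0,-0.6,1,0.8],[0.6,0,0,1,0.2],[0.6,0,0,1,0],[0.6,0,0,1,0]]])

```text
t: 7.35
eef_pos: [0.4245, -0.1813, 0.5129]
tool_rot: [-0.001, 0.142, 0.99, 0.001]
contact_force: [1.0, -0.4, 0.9]
gripper_width: 0.602
grasp_force: 0.0
```

Run:
```python
from h import *
o=bot.get_obs(); print(o['eef_pos'],o['tool_rot'],o['contact_force'],o['q'])
```

```text
[ 0.4245055  -0.18125832  0.51294909] [-1.49403701e-03  1.42285808e-01  9.89824352e-01  5.17800573e-04] [ 0.98519352 -0.35268817  0.94651107] [ 7.89761140e-01  4.16652151e-03 -5.14913310e-01  1.51433896e+00
  1.42099137e-03  1.62672580e+00  1.56018090e+00]
```

servo_tool(motion=[[[0.6,0,0,1,0],[0.6,0,0,1,0],[0.6,0,0,1,0],[0.6,0,0,1,0],[0.6,0,0,1,0]]])

```text
t: 7.85
eef_pos: [0.4268, -0.1821, 0.6487]
tool_rot: [0.007, 0.143, 0.99, -0.003]
contact_force: [0.4, -0.4, -0.1]
gripper_width: 0.602
grasp_force: 0.0
```

Run:
```python
from h import *
o=bot.get_obs(); print(o['eef_pos'],o['tool_rot'],o['contact_force'],o['q'])
```

```text
[ 0.42675937 -0.18213638  0.64872863] [ 0.00664185  0.14298724  0.98969758 -0.00303825] [ 0.40315296 -0.3729353  -0.13004876] [ 0.42557888  0.02852488 -0.16647243  1.19499465  0.00976702  1.90455548
  1.54630022]
```

servo_tool(motion=[[[0.6,0,0,1,0],[0.6,0,0,1,0],[0.6,0,0,1,0]]])

```text
t: 8.15
eef_pos: [0.4304, -0.1807, 0.6901]
tool_rot: [0.046, 0.14, 0.989, -0.009]
contact_force: [0.4, 0.0, 0.1]
gripper_width: 0.604
grasp_force: 0.0
```

```bash
cat >> h.py <<'E'
def tool():
    from scipy.spatial.transform import Rotation as R
    o=bot.get_obs(); q=o['tool_rot']; M=R.from_quat([q[1],q[2],q[3],q[0]]).as_matrix(); z=M[:,2]
    print('p',o['eef_pos'].round(4),'t',o['t'],'tilt',np.degrees(np.arccos(-z[2])).round(1),'az',np.degrees(np.arctan2(z[1],z[0])).round(1),'yaxis',M[:,1].round(3),'F',o['contact_force'].round(1),'w',round(o['gripper_width'],3),round(o['grasp_force'],1),'q',o['q'].round(2))
    return o,M
E
python3 -c "
from h import *
tool()"
```

```text
p [ 0.4304 -0.1807  0.6901] t 8.15 tilt 5.4 az -18.6 yaxis [ 0.278  0.961 -0.004] F [0.4 0.  0.1] w 0.604 0.0 q [0.21 0.   0.05 1.13 0.01 1.91 1.55]
```

servo_tool(motion=[[[0.6,0,0,1,0],[0.6,0,0,1,0],[0.6,0,0,1,0],[0.6,0,0,1,0],[0.6,0,0,0,0]]])

```text
t: 8.65
eef_pos: [0.4326, -0.1838, 0.7526]
tool_rot: [0.112, 0.141, 0.983, -0.017]
contact_force: [-0.5, -0.5, 0.2]
gripper_width: 0.602
grasp_force: 0.0
```

```bash
python3 -c "
from h import *
tool()"
```

```text
p [ 0.4326 -0.1838  0.7526] t 8.65 tilt 13.0 az -16.8 yaxis [ 0.282  0.96  -0.002] F [-0.5 -0.5  0.2] w 0.602 0.0 q [ 0.45 -0.01 -0.18  1.    0.01  1.91  1.56]
```

servo_tool(motion=[[[0.6,0,0,-1,0],[0.6,0,0,-1,0],[0.6,0,0,-1,0],[0.6,0,0,-1,0],[0.6,0,0,0,0]]])

```text
t: 9.15
eef_pos: [0.4297, -0.183, 0.5826]
tool_rot: [0.103, 0.141, 0.984, -0.015]
contact_force: [-0.4, -0.9, -0.3]
gripper_width: 0.601
grasp_force: 0.0
```

```bash
python3 -c "
from h import *
tool()"
```

```text
p [ 0.4297 -0.183   0.5826] t 9.15 tilt 12.0 az -16.6 yaxis [ 0.281  0.96  -0.001] F [-0.4 -0.9 -0.3] w 0.601 0.0 q [ 0.48 -0.12 -0.18  1.5  -0.02  1.55  1.58]
```

servo_tool(motion=[[[0.6,0,0,1,0],[0.6,0,0,1,0],[0.6,0,0,1,0],[0.6,0,0,1,0],[0.6,0,0,1,0],[0.6,0,0,1,0],[0.6,0,0,1,0],[0.6,0,0,1,0],[0.6,0,0,1,0],[0.6,0,0,1,0],[0.6,0,0,1,0],[0.6,0,0,1,0]]])

```text
t: 10.35
eef_pos: [0.4387, -0.1861, 0.8783]
tool_rot: [0.24, 0.138, 0.96, -0.034]
contact_force: [-0.1, 0.2, 0.6]
gripper_width: 0.602
grasp_force: 0.0
```

```bash
python3 -c "
from h import *
tool()"
```

```text
p [ 0.4387 -0.1861  0.8783] t 10.35 tilt 28.0 az -16.1 yaxis [0.28  0.96  0.001] F [-0.1  0.2  0.6] w 0.602 0.0 q [ 0.41 -0.   -0.14  0.74  0.01  1.92  1.56]
```

servo_tool(motion=[[[0.6,0,0,1,0],[0.6,0,0,1,0],[0.6,0,0,0.8,0],[0.6,0,0,0,0]]])

```text
t: 10.75
eef_pos: [0.4402, -0.1864, 0.9215]
tool_rot: [0.283, 0.135, 0.949, -0.039]
contact_force: [-0.3, -0.1, 0.5]
gripper_width: 0.601
grasp_force: 0.0
```

```bash
python3 -c "
from h import *
tool()"
```

```text
p [ 0.4402 -0.1864  0.9215] t 10.75 tilt 33.3 az -16.0 yaxis [0.279 0.96  0.002] F [-0.3 -0.1  0.5] w 0.601 0.0 q [0.23 0.   0.03 0.64 0.01 1.92 1.56]
```

servo_tool(motion=[[[0.6,0,0,1,0],[0.6,0,0,0.3,0],[0.6,0,0,0,0],[0.7,0.08,0.48,-0.71,-0.21],[0.7,0.08,0.48,-0.71,-0.21],[0.7,0.08,0.48,-0.71,-0.21],[0.7,0.08,0.48,-0.71,-0.21],[0.7,0.08,0.48,-0.71,-0.21],[0.7,0.08,0.48,-0.71,-0.21],[0.7,0.08,0.48,-0.71,-0.21],[0.7,0.08,0.48,-0.71,-0.21],[0.7,0.08,0.48,-0.71,-0.21],[0.7,0.08,0.48,-0.71,-0.21],[0.7,0.08,0.48,-0.71,-0.21],[0.7,0.08,0.48,-0.71,-0.21],[0.7,0,0,0,0]]])

```text
t: 12.35
eef_pos: [0.479, 0.0456, 0.5916]
tool_rot: [0.287, 0.273, 0.914, -0.088]
contact_force: [-0.9, 0.1, -0.3]
gripper_width: 0.702
grasp_force: 0.0
```

Run:
```python
from h import *
tool()
for n in('scene','top'):
  z=np.load('/tmp/'+n+'.npz'); w=z['W'].reshape(-1,3); c=z['im'].reshape(-1,3).astype(int).sum(1)
  a=np.array([-.574*.70,.574*.714,.819]); k=np.array([.574,.1211,.2])
  m=(np.linalg.norm(w-k,axis=1)<.035)&(c<75); p=w[m]; print(n,m.sum(),p.mean(0),p.min(0),p.max(0))
  # top face: points at max along a
  s=(p-k)@a; t=p[(s>.009)&(s<.02)]; print('topface',len(t),t.mean(0)-.015*a, np.percentile(s,[5,50,95]))
  # cone rim
  g=np.array([.505,.192]); m=(np.hypot(*(w[:,:2]-g).T)<.056)&(w[:,2]>.153)&(w[:,2]<.168); print('cone',circ(w[m][:,:2]),m.sum())
```

```text
p [0.479  0.0456 0.5916] t 12.35 tilt 35.0 az -33.7 yaxis [ 0.549  0.836 -0.005] F [-0.9  0.1 -0.3] w 0.702 0.0 q [ 0.02 -0.22 -0.48  1.65  0.43  1.38  0.5 ]
scene 137 [0.56870213 0.12804087 0.21174531] [0.55729053 0.11621647 0.191244  ] [0.58124216 0.13805141 0.22167564]
topface 136 [0.57472815 0.12186761 0.19961106] [0.01169551 0.01478204 0.0174395 ]
cone (array([0.5085, 0.1891]), 0.0514, 576) 576
top 129 [0.56635043 0.12129518 0.2087263 ] [0.55286442 0.10405289 0.18639907] [0.58255911 0.13646104 0.21936366]
topface 97 [0.57205371 0.11858503 0.19913175] [-0.00671797  0.01296557  0.01727268]
cone (array([0.5053, 0.1872]), 0.0514, 331) 331
```

servo_tool(motion=[[[0.8,0.0,0.6,-0.5,-0.22],[0.8,0.0,0.6,-0.7,-0.22],[0.8,0.05,0.6,-0.8,-0.22],[0.8,0.08,0.6,-0.8,-0.22],[0.8,0.1,0.5,-0.8,-0.22],[0.8,0.1,0.45,-0.8,-0.22],[0.8,0.1,0.3,-0.8,-0.22],[0.8,0.1,0.13,-0.8,-0.2],[0.8,0,0,0,0],[0.8,0,0,0,0]]])

```text
t: 13.35
eef_pos: [0.5018, 0.1937, 0.3579]
tool_rot: [0.28, 0.369, 0.879, -0.117]
contact_force: [0.5, -0.1, 0.7]
gripper_width: 0.799
grasp_force: 0.0
```

```bash
cat >> h.py <<'E'
def K(th):  # knob pos, axis for arm angle th
    from numpy import cos,sin
    al=np.radians(180+7.4-53)+th; u=np.array([cos(al),sin(al),0])
    return np.array([.6447,.049,0])+.101*u+[0,0,.1997], u*.5736+np.array([0,0,.8192]), u
E
python3 - <<'E'
from h import *
o,M=tool(); k,a,u=K(0); k=np.array([.574,.1205,.1997]); print(k,a)
for s in (.06,.008): print(s,(k+s*a-o['eef_pos'])/.04)
im,d,W=cam('wrist'); save('w4',im)
w=W.reshape(-1,3); c=im.reshape(-1,3).astype(int).sum(1); m=(np.linalg.norm(w-k-.015*a,axis=1)<.025)&(abs((w-k)@a-.015)<.004)
p=w[m]; print(len(p),p.mean(0)-.015*a,c[m].mean())
E
```

```text
p [0.5018 0.1937 0.3579] t 13.35 tilt 35.3 az -45.4 yaxis [0.713 0.701 0.002] F [ 0.5 -0.1  0.7] w 0.799 0.0 q [-0.16  0.18 -0.79  1.84  0.75  1.37 -0.4 ]
[0.574  0.1205 0.1997] [-0.40132689  0.40982153  0.8192    ]
0.06 [ 1.20347622 -1.2162262  -2.72720592]
0.008 [ 1.72520118 -1.74899419 -3.79216592]
893 [0.57539458 0.12253499 0.19872721] 69.27435610302352
```

View pics/w4.png

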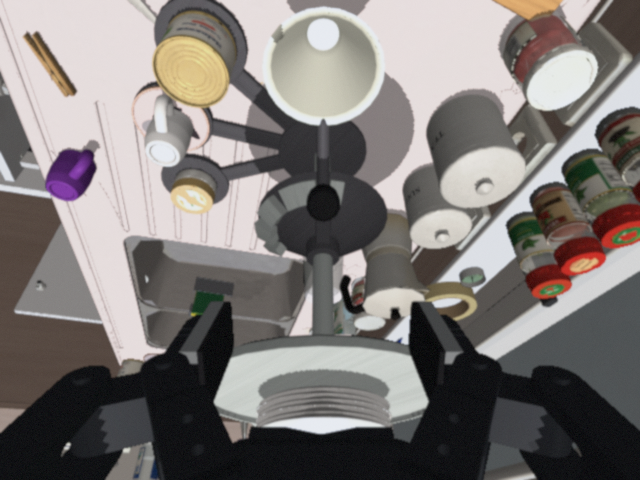

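servo_tool(motion=[[[0.8,0.3,-0.3,-0.66,0],[0.8,0.4,-0.4,-0.87,0],[0.8,0.4,-0.4,-0.87,0],[0.8,0.35,-0.34,-0.76,0],[0.8,0.2,-0.2,-0.44,0],[0.8,0.08,-0.085,-0.19,0],[0.8,0,0,0,0]]])

```text
t: 14.1
eef_pos: [0.5713, 0.1246, 0.2068]
tool_rot: [0.281, 0.37, 0.878, -0.116]
contact_force: [-0.9, 0.4, -0.2]
gripper_width: 0.803
grasp_force: 0.0
```

Run:
```python
from h import *
o,M=tool(); k,a,u=K(0); k=np.array([.5745,.1215,.1995])
print('err mm',1000*(M.T@(o['eef_pos']-(k+.008*a))))
```

```text
p [0.5713 0.1246 0.2068] t 14.1 tilt 35.4 az -45.3 yaxis [0.714 0.7   0.004] F [-0.9  0.4 -0.2] w 0.803 0.0 q [-0.1   0.37 -0.68  1.99  0.99  1.11 -0.56]
err mm [-0.53441055 -0.13005369 -0.50197493]
```

servo_tool(motion=[[[0.4,0,0,0,0],[0.1,0,0,0,0],[0.0,0,0,0,0],[0.0,0,0,0,0],[0.0,0,0,0,0]]], newtons=45)

```text
t: 14.6
eef_pos: [0.5705, 0.1257, 0.2059]
tool_rot: [0.28, 0.369, 0.879, -0.116]
contact_force: [0.1, -0.5, 0.0]
gripper_width: 0.0
grasp_force: 0.0
```

Run:
```python
from h import *
tool()
```

```text
p [0.5705 0.1257 0.2059] t 14.6 tilt 35.3 az -45.2 yaxis [0.713 0.701 0.003] F [ 0.1 -0.5  0. ] w 0.0 0.0 q [-0.11  0.37 -0.68  1.99  0.99  1.11 -0.56]
```

Run:
```python
from h import *
a,_,_=cam('wrist'); b,_,_=cam('scene'); c,_,_=cam('top')
save('w5',np.vstack([np.hstack([cv2.resize(a[:,80:560],(400,300)),cv2.resize(b[190:310,180:340],(400,300),interpolation=cv2.INTER_CUBIC)]),cv2.resize(c[180:300,150:450],(800,300))]))
```

```text
(no output)
```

View pics/w5.png

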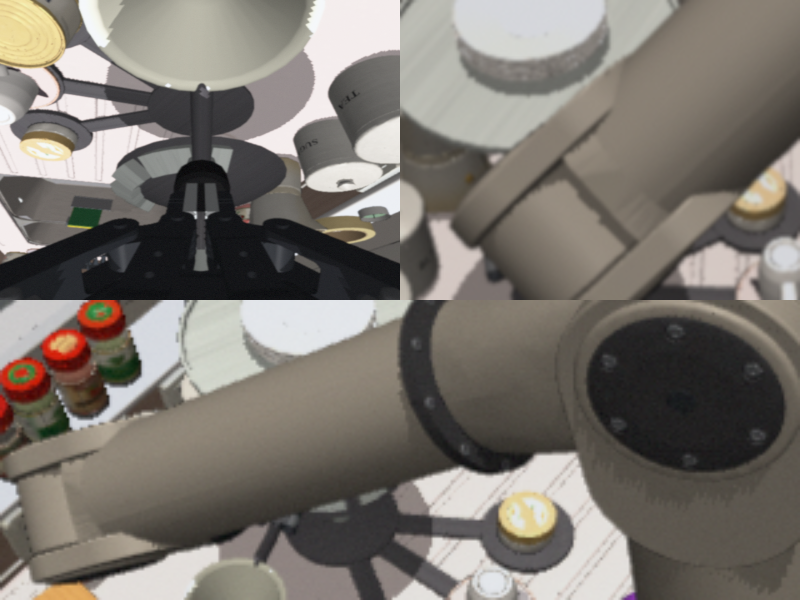

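Run:
```python
from h import *
o,M=tool(); im,d,W=cam('wrist'); 
L=(W-o['eef_pos'])@M*1000  # tool-frame mm
c=im.astype(int).sum(2)
for v in range(170,480,12):
    r=L[v,327]; print(v,c[v,327],r.round(0), '|',L[v,300].round(0),c[v,300],'|',L[v,354].round(0))
```

```text
p [0.5705 0.1255 0.2056] t 14.75 tilt 35.3 az -45.3 yaxis [0.713 0.701 0.003] F [ 0.7 -0.3 -0. ] w -0.0 0.0 q [-0.11  0.37 -0.68  1.99  0.99  1.11 -0.56]
170 182 [54.  4. 15.] | [ 33. -18. 212.] 168 | [ 33.  32. 214.]
182 184 [49.  4. 16.] | [ 21. -19. 220.] 175 | [ 20.  33. 222.]
194 189 [43.  4. 19.] | [  7. -20. 231.] 172 | [  7.  34. 232.]
206 178 [37.  4. 21.] | [ -8. -21. 243.] 167 | [ -8.  36. 245.]
218 178 [31.  4. 25.] | [-27. -22. 271.] 388 | [-27.  39. 271.]
230 180 [24.  4. 26.] | [ 10. -12.  78.] 183 | [10. 22. 78.]
242 182 [17.  4. 30.] | [  7. -11.  65.] 451 | [ 7. 21. 65.]
254 183 [10.  4. 33.] | [ -1. -12.  65.] 450 | [-1. 21. 64.]
266 51 [13.  4.  6.] | [ 9. -9. 18.] 127 | [-8. 21. 65.]
278 53 [12.  3. -5.] | [10. -8.  1.] 33 | [-23.  23.  81.]
290 85 [ 7.  3. -6.] | [ 7. -8. -6.] 67 | [ 3. 16.  4.]
302 238 [ 11.   3. -26.] | [ 2. -8. -7.] 87 | [ 1. 15. -5.]
314 229 [ 11.   3. -36.] | [  7.  -7. -27.] 76 | [  7.  13. -27.]
326 231 [ 11.   3. -44.] | [  7.  -6. -37.] 141 | [  7.  12. -36.]
338 451 [ 11.   3. -51.] | [ 12.  -5. -53.] 157 | [ 12.  11. -52.]
350 301 [  8.   3. -52.] | [ 13.  -5. -60.] 87 | [ 12.  10. -60.]
362 74 [  7.   3. -57.] | [ 12.  -5. -65.] 56 | [ 12.  10. -66.]
374 90 [  4.   3. -59.] | [ 12.  -5. -70.] 71 | [ 12.   9. -71.]
386 93 [  0.   3. -60.] | [ 17.  -4. -82.] 67 | [ 16.   8. -81.]
398 159 [ -3.   3. -60.] | [ 16.  -4. -85.] 64 | [ 18.   8. -87.]
410 253 [-90.   5.  38.] | [ 14.  -4. -86.] 61 | [ 17.   8. -89.]
422 317 [-95.   5.  34.] | [  9.  -4. -84.] 65 | [ 18.   7. -94.]
434 86 [ 11.   2. -89.] | [  9.  -4. -87.] 68 | [ 16.   7. -95.]
446 78 [ 10.   2. -92.] | [ 11.  -3. -93.] 57 | [ 17.   7. -99.]
458 47 [ 12.   2. -96.] | [ 11.  -3. -96.] 54 | [  17.    7. -101.]
470 55 [ 10.   2. -98.] | [ 10.  -3. -98.] 68 | [  14.    7. -101.]
```

Run:
```python
from h import *
o=bot.get_obs(); im,d,W=cam('wrist'); 
save('w6',cv2.resize(im[240:400,200:450],(800,512),interpolation=cv2.INTER_NEAREST))
```

```text
(no output)
```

View pics/w6.png

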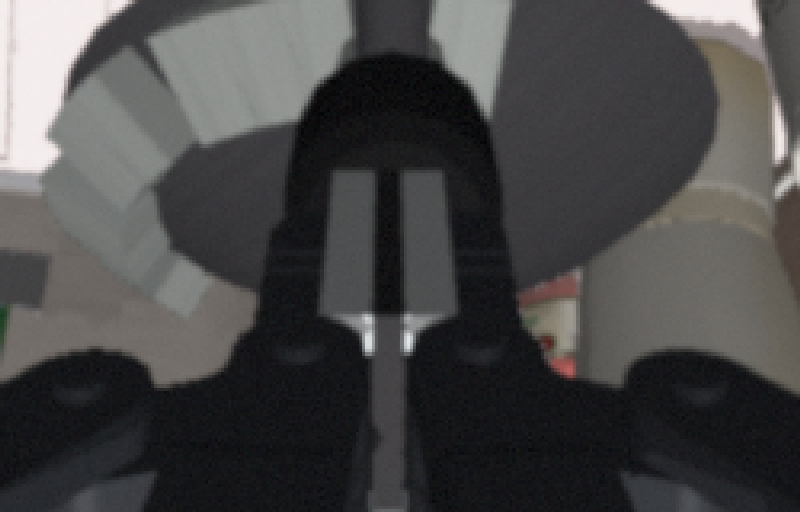

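Run:
```python
from h import *
o,M=tool(); im,d,W=cam('wrist'); L=(W-o['eef_pos'])@M*1000; c=im.astype(int).sum(2)
for v in range(284,344,4):
    print(v,[(int(c[v,u]),*L[v,u].round(0).astype(int)) for u in (288,308,321,335,352)])
```

```text
p [0.5705 0.1254 0.2055] t 14.85 tilt 35.3 az -45.3 yaxis [0.713 0.701 0.003] F [-0.3  0.3 -0.1] w -0.003 0.0 q [-0.11  0.37 -0.68  1.99  0.99  1.11 -0.56]
284 [(183, np.int64(-28), np.int64(-21), np.int64(82)), (67, np.int64(9), np.int64(-5), np.int64(-5)), (74, np.int64(10), np.int64(1), np.int64(-7)), (60, np.int64(10), np.int64(7), np.int64(-7)), (60, np.int64(4), np.int64(15), np.int64(7))]
288 [(191, np.int64(-30), np.int64(-21), np.int64(82)), (88, np.int64(8), np.int64(-5), np.int64(-7)), (84, np.int64(8), np.int64(1), np.int64(-7)), (93, np.int64(8), np.int64(7), np.int64(-7)), (43, np.int64(5), np.int64(14), np.int64(0))]
292 [(173, np.int64(-34), np.int64(-21), np.int64(84)), (128, np.int64(6), np.int64(-5), np.int64(-7)), (82, np.int64(7), np.int64(1), np.int64(-7)), (125, np.int64(6), np.int64(7), np.int64(-7)), (56, np.int64(5), np.int64(14), np.int64(-4))]
296 [(162, np.int64(-38), np.int64(-21), np.int64(85)), (237, np.int64(11), np.int64(-4), np.int64(-20)), (46, np.int64(11), np.int64(1), np.int64(-21)), (238, np.int64(11), np.int64(6), np.int64(-21)), (71, np.int64
[... 2077 characters left out ...]
40)), (232, np.int64(11), np.int64(-3), np.int64(-47)), (58, np.int64(10), np.int64(1), np.int64(-47)), (237, np.int64(11), np.int64(5), np.int64(-48)), (71, np.int64(7), np.int64(11), np.int64(-40))]
336 [(59, np.int64(7), np.int64(-10), np.int64(-43)), (239, np.int64(11), np.int64(-3), np.int64(-50)), (64, np.int64(10), np.int64(1), np.int64(-49)), (241, np.int64(12), np.int64(5), np.int64(-51)), (62, np.int64(6), np.int64(11), np.int64(-42))]
340 [(67, np.int64(13), np.int64(-9), np.int64(-56)), (353, np.int64(10), np.int64(-3), np.int64(-51)), (204, np.int64(10), np.int64(1), np.int64(-51)), (256, np.int64(12), np.int64(5), np.int64(-54)), (56, np.int64(13), np.int64(10), np.int64(-55))]
```

Run:
```python
from h import *
from scipy.spatial.transform import Rotation as R
z=np.load('/tmp/w1.npz'); q=[-.00102881,.68624211,.72737101,.00145837]; M=R.from_quat([q[1],q[2],q[3],q[0]]).as_matrix()
L=(z['W']-[.48579687,-.2909367,.16883138])@M*1000
n=np.abs(L[...,1])<62; 
m=(L[...,2]<60)&(L[...,2]>-80)&n
v,u=np.nonzero(m); print(u.min(),u.max(),v.min(),v.max())
for r in range(300,420,10): print(r,L[r,180].round(0),L[r,195].round(0),L[r,445].round(0),L[r,460].round(0))
c=bot.get_calibration('wrist'); V=np.array(c['view']); o,Mn=tool()
C=-V[:3,:3].T@V[:3,3]; print('cam in tool now',((C-o['eef_pos'])@Mn*1000).round(1), (V[:3,:3]@Mn).round(2))
```

```text
51 579 308 479
300 [-126. -166.  268.] [-111. -138.  237.] [-145.  164.  309.] [-146.  184.  311.]
310 [ 11. -49. -31.] [ 11. -43. -32.] [ 11.  44. -32.] [ 11.  50. -32.]
320 [ 11. -46. -40.] [  9. -42. -36.] [  9.  43. -36.] [ 11.  47. -39.]
330 [ 11. -44. -47.] [  7. -42. -38.] [  6.  44. -37.] [ 11.  45. -46.]
340 [ 11. -42. -51.] [  3. -42. -39.] [  2.  44. -37.] [ 10.  44. -50.]
350 [  8. -42. -52.] [ -0. -42. -40.] [ -0.  43. -39.] [  8.  43. -52.]
360 [  5. -42. -53.] [ -3. -42. -41.] [ -4.  44. -40.] [  5.  43. -53.]
370 [  1. -42. -53.] [ -6. -42. -43.] [ -8.  44. -40.] [  2.  43. -54.]
380 [ -1. -42. -55.] [-10. -42. -42.] [ -9.  43. -43.] [ -2.  44. -54.]
390 [ -4. -42. -56.] [-867. -464. 1069.] [-254.  162.  271.] [ -4.  43. -56.]
400 [ 18. -29. -87.] [-911. -468. 1069.] [-253.  155.  250.] [ -7.  43. -56.]
410 [ 17. -28. -89.] [-954. -472. 1067.] [-233.  141.  209.] [ 18.  29. -90.]
p [0.5705 0.1254 0.2055] t 14.9 tilt 35.3 az -45.3 yaxis [0.713 0.701 0.003] F [ 0.3 -0.4  0.6] w 0.002 0.0 q [-0.11  0.37 -0.68  1.99  0.99  1.11 -0.56]
cam in tool now [  72.9    0.6 -156. ] [[ 0.    1.   -0.  ]
 [-0.96 -0.   -0.29]
 [-0.29  0.    0.96]]
```

servo_tool(motion=[[[0.7,0,0,0,0],[0.8,0,0,0,0],[0.8,0,0,0,0],[0.8,0.1,-0.1,-0.2,0],[0.8,0.1,-0.1,-0.2,0],[0.8,0.1,-0.1,-0.2,0],[0.8,0.086,-0.09,-0.175,0],[0.8,0,0,0,0]]])

```text
t: 15.7
eef_pos: [0.5858, 0.1083, 0.173]
tool_rot: [0.279, 0.369, 0.879, -0.117]
contact_force: [-0.1, -0.1, -0.2]
gripper_width: 0.805
grasp_force: 0.0
```

Run:
```python
from h import *
o,M=tool(); im,d,W=cam('wrist'); L=(W-o['eef_pos'])@M*1000; c=im.astype(int).sum(2)
m=(abs(L[...,1])<25)&(L[...,2]<-40)&(L[...,2]>-52)&(abs(L[...,0])<20); p=L[m]; print('knob face',m.sum(),p.mean(0),p.min(0),p.max(0))
m=(L[...,0]>10)&(L[...,0]<12)&(abs(abs(L[...,1])-38)<10)&(L[...,2]>-50)&(L[...,2]<0); p=L[m]; print('tips',p[:,2].max(),len(p))
```

```text
p [0.5858 0.1083 0.173 ] t 15.7 tilt 35.3 az -45.6 yaxis [0.714 0.7   0.   ] F [-0.1 -0.1 -0.2] w 0.805 0.0 q [-0.1   0.43 -0.65  2.    1.06  1.07 -0.6 ]
knob face 5826 [  1.2588272    2.44097879 -45.88286883] [-16.42013332 -12.08938296 -48.57385638] [ 14.28515327  17.08978262 -40.01493853]
tips -23.717661984011045 1506
```

servo_tool(motion=[[[0.6,0.045,0.045,0,0],[0.3,0,0,0,0],[0.1,0,0,0,0],[0.1,0,0,0,0],[0.1,0,0,0,0]]], newtons=45)

```text
t: 16.25
eef_pos: [0.5876, 0.112, 0.1751]
tool_rot: [0.28, 0.369, 0.879, -0.116]
contact_force: [-5.2, 1.1, 4.8]
gripper_width: 0.34
grasp_force: 44.4
```

servo_tool(motion=[[[0.1,-0.06,0.06,0.12,0],[0.1,-0.06,0.06,0.12,0],[0.1,-0.06,0.06,0.12,0],[0.1,0,0,0,0],[0.1,0,0,0,0]]], newtons=45)

```text
t: 16.75
eef_pos: [0.5805, 0.1184, 0.1887]
tool_rot: [0.28, 0.369, 0.879, -0.116]
contact_force: [4.1, -3.0, -7.2]
gripper_width: 0.334
grasp_force: 45.1
```

Run:
```python
from h import *
o,M=tool(); im,d,W=cam('wrist'); L=(W-o['eef_pos'])@M*1000
m=(abs(L[...,1])<25)&(L[...,2]<-38)&(L[...,2]>-52)&(abs(L[...,0])<20); p=L[m]; print('knob face',m.sum(),p.mean(0),np.median(p,0))
print(M[:,2])
```

```text
p [0.5805 0.1184 0.1887] t 16.75 tilt 35.3 az -45.3 yaxis [0.713 0.701 0.002] F [ 4.1 -3.  -7.2] w 0.334 45.1 q [-0.1   0.4  -0.67  1.99  1.03  1.09 -0.58]
knob face 7852 [  2.31360499   0.49132608 -44.34682166] [  3.31299446   0.51571098 -43.81925958]
[ 0.40612051 -0.41094285 -0.81620592]
```

```bash
cat >> h.py <<'E'
def arc(th,n):
    o,M=tool(); p=o['eef_pos'][:2]-[.6447,.049]; d=th/n
    P=[np.array([[np.cos(t),-np.sin(t)],[np.sin(t),np.cos(t)]])@p for t in d*np.arange(n+1)]
    print('turn/row',d/.12); print((np.diff(P,axis=0)/.04).round(3).tolist())
E
python3 -c "
from h import *
arc(.64,16)"
```

```text
p [0.5806 0.1184 0.1886] t 16.8 tilt 35.3 az -45.3 yaxis [0.714 0.701 0.002] F [ 4.5 -3.2 -8. ] w 0.336 45.1 q [-0.1   0.4  -0.67  1.99  1.03  1.09 -0.58]
turn/row 0.33333333333333337
[[-0.068, -0.066], [-0.065, -0.068], [-0.063, -0.071], [-0.06, -0.073], [-0.057, -0.076], [-0.054, -0.078], [-0.051, -0.08], [-0.047, -0.082], [-0.044, -0.084], [-0.041, -0.085], [-0.037, -0.087], [-0.034, -0.088], [-0.03, -0.09], [-0.027, -0.091], [-0.023, -0.092], [-0.019, -0.092]]
```

servo_tool(motion=[[[0.1,-0.034,-0.033,0,0.167],[0.1,-0.067,-0.067,0,0.333],[0.1,-0.064,-0.07,0,0.333],[0.1,-0.061,-0.072,0,0.333],[0.1,-0.058,-0.075,0,0.333],[0.1,-0.055,-0.077,0,0.333],[0.1,-0.052,-0.079,0,0.333],[0.1,-0.049,-0.081,0,0.333],[0.1,-0.046,-0.083,0,0.333],[0.1,-0.043,-0.085,0,0.333],[0.1,-0.039,-0.086,0,0.333],[0.1,-0.035,-0.088,0,0.333],[0.1,-0.032,-0.089,0,0.333],[0.1,-0.028,-0.09,0,0.333],[0.1,-0.025,-0.091,0,0.333],[0.1,-0.021,-0.092,0,0.333],[0.1,0,0,0,0],[0.1,0,0,0,0]]], newtons=45)

```text
t: 18.6
eef_pos: [0.5523, 0.0678, 0.1892]
tool_rot: [0.302, 0.084, 0.949, -0.026]
contact_force: [5.1, -0.9, -6.6]
gripper_width: 0.336
grasp_force: 45.5
```

Run:
```python
from h import *
o,M=tool(); e=o['eef_pos'][:2]-[.6447,.049]; print('radius',np.hypot(*e),'swing',np.arctan2(e[1],e[0])-np.arctan2(.0694,-.0642),'yaw swing',np.radians(np.degrees(np.arctan2(M[1,2],M[0,2]))+45.3))
im,d,W=cam('wrist'); L=(W-o['eef_pos'])@M*1000
m=(abs(L[...,1])<25)&(L[...,2]<-38)&(L[...,2]>-52)&(abs(L[...,0])<20); p=L[m]; print('knob face',m.sum(),p.mean(0),np.median(p,0))
w=W.reshape(-1,3); m=(w[:,2]>.152)&(w[:,2]<.168)&(np.hypot(*(w[:,:2]-[.6447,.049]).T)<.27)&(np.hypot(*(w[:,:2]-[.6447,.049]).T)>.14); c,_,_=circ(w[m][:,:2]); c=c-[.6447,.049]; print('cone',c,_,np.degrees(np.arctan2(c[1],c[0]))-134.4)
```

```text
p [0.5523 0.0678 0.1892] t 18.6 tilt 35.3 az -9.9 yaxis [0.175 0.985 0.002] F [ 5.1 -0.9 -6.6] w 0.336 45.5 q [ 0.2   0.17 -0.68  2.29  1.19  0.48 -0.08]
radius 0.09429490041316059 swing 0.6234624375846614 yaw swing 0.6176425960004776
knob face 7827 [  1.95259169   0.14471345 -44.281751  ] [  2.96422466   0.09823677 -43.7323444 ]
cone [0.0218 0.0325] 16443 -78.2524931135866
```

```bash
python3 -c "
from h import *
arc(.66,16)"
```

```text
p [0.5523 0.0679 0.1892] t 18.65 tilt 35.3 az -9.9 yaxis [0.175 0.985 0.002] F [ 5.4 -2.1 -7.6] w 0.332 45.5 q [ 0.2   0.17 -0.68  2.29  1.19  0.48 -0.08]
turn/row 0.34375000000000006
[[-0.018, -0.096], [-0.014, -0.096], [-0.01, -0.097], [-0.006, -0.097], [-0.002, -0.097], [0.002, -0.097], [0.006, -0.097], [0.01, -0.097], [0.014, -0.096], [0.018, -0.095], [0.022, -0.095], [0.026, -0.094], [0.03, -0.092], [0.034, -0.091], [0.038, -0.09], [0.041, -0.088]]
```

servo_tool(motion=[[[0.1,-0.018,-0.096,0,0.344],[0.1,-0.014,-0.096,0,0.344],[0.1,-0.01,-0.097,0,0.344],[0.1,-0.006,-0.097,0,0.344],[0.1,-0.002,-0.097,0,0.344],[0.1,0.002,-0.097,0,0.344],[0.1,0,0,0,0]]], newtons=45)

```text
t: 19.35
eef_pos: [0.5506, 0.0443, 0.1893]
tool_rot: [0.303, -0.034, 0.952, 0.012]
contact_force: [6.4, -1.0, -8.2]
gripper_width: 0.333
grasp_force: 45.7
```

```bash
cat >> h.py <<'E'
def sw():
    o,M=tool(); e=o['eef_pos'][:2]-[.6447,.049]; a=np.arctan2(e[1],e[0])%(2*np.pi)-np.arctan2(.0694,-.0642)
    print('radius',np.hypot(*e).round(4),'swing',a.round(3),'yaw swing',(np.arctan2(M[1,2],M[0,2])+np.radians(45.3)).round(3),'axial F',(o['contact_force']@M[:,2]).round(1))
    return o,M
E
python3 -c "
from h import *
sw()"
```

```text
p [0.5506 0.0443 0.1893] t 19.35 tilt 35.3 az 4.3 yaxis [-0.073  0.997  0.002] F [ 6.4 -1.  -8.2] w 0.333 45.7 q [ 0.39  0.13 -0.67  2.32  1.06  0.21  0.39]
radius 0.0942 swing 0.874 yaw swing 0.866 axial F 10.3
```

servo_tool(motion=[[[0.1,0.006,-0.097,0,0.344],[0.1,0.01,-0.097,0,0.344],[0.1,0.014,-0.096,0,0.344],[0.1,0,0,0,0]]], newtons=45)

```text
t: 19.75
eef_pos: [0.5522, 0.0309, 0.1895]
tool_rot: [0.302, -0.091, 0.948, 0.031]
contact_force: [7.0, 0.3, -6.0]
gripper_width: 0.332
grasp_force: 46.4
```

```bash
python3 -c "
from h import *
sw()"
```

```text
p [0.5522 0.0309 0.1895] t 19.75 tilt 35.4 az 11.3 yaxis [-0.192  0.981  0.003] F [ 7.   0.3 -6. ] w 0.332 46.4 q [ 0.8   0.2  -1.01  2.3   0.91  0.18  0.76]
radius 0.0942 swing 1.018 yaw swing 0.988 axial F 8.9
```

servo_tool(motion=[[[0.1,0.018,-0.09,0,0.36],[0.1,0.022,-0.09,0,0.36],[0.1,0.026,-0.09,0,0.36],[0.1,0,0,0,0]]], newtons=45)

```text
t: 20.15
eef_pos: [0.5549, 0.0213, 0.1893]
tool_rot: [0.299, -0.154, 0.94, 0.05]
contact_force: [5.4, 0.0, -7.9]
gripper_width: 0.336
grasp_force: 46.9
```

```bash
python3 -c "
from h import *
sw()"
```

```text
p [0.5549 0.0213 0.1893] t 20.15 tilt 35.3 az 18.9 yaxis [-0.319  0.948  0.003] F [ 5.4  0.  -7.9] w 0.336 46.9 q [ 1.08  0.33 -1.25  2.27  0.8   0.22  1.09]
radius 0.094 swing 1.123 yaw swing 1.12 axial F 9.4
```

servo_tool(motion=[[[0.1,0.028,-0.075,0,0.283],[0.1,0.029,-0.075,0,0.283],[0.1,0.03,-0.074,0,0.283],[0.1,0.031,-0.073,0,0.283],[0.1,0.032,-0.073,0,0.283],[0.1,0,0,0,0],[0.1,0,0,0,0]]], newtons=45)

```text
t: 20.85
eef_pos: [0.5606, 0.0075, 0.189]
tool_rot: [0.293, -0.234, 0.924, 0.075]
contact_force: [6.6, 1.1, -8.3]
gripper_width: 0.334
grasp_force: 47.1
```

Run:
```python
from h import *
o,M=sw()
im,d,W=cam('wrist'); save('w7',im); c0=np.array([.6447,.049])
w=W.reshape(-1,3); r=np.hypot(*(w[:,:2]-c0).T); a=np.degrees(np.arctan2(*(w[:,:2]-c0).T[::-1]))%360
g=im.reshape(-1,3).astype(int).sum(1)
m=(w[:,2]>.154)&(w[:,2]<.165)&(r<.27)&(r>.14)&(abs(a-208)<25)&(g>330); c,rr,n=circ(w[m][:,:2]); e=c-c0; print('cone',c,rr,n,np.hypot(*e),np.degrees(np.arctan2(e[1],e[0]))%360-134.4, 'want',np.degrees(1.292))
L=(W-o['eef_pos'])@M*1000
m=(abs(L[...,1])<25)&(L[...,2]<-38)&(L[...,2]>-52)&(abs(L[...,0])<20); p=L[m]; print('knob face',m.sum(),np.median(p,0))
for n in('scene','top'):
  im,d,W=cam(n); w=W.reshape(-1,3); m=(w[:,2]>.154)&(w[:,2]<.165)&(np.hypot(*(w[:,:2]-[.4688,-.046]).T)<.058); print(n,circ(w[m][:,:2]))
```

```text
p [0.5606 0.0075 0.189 ] t 20.85 tilt 35.3 az 28.6 yaxis [-0.476  0.88   0.002] F [ 6.6  1.1 -8.3] w 0.334 47.1 q [ 1.23  0.5  -1.39  2.21  0.7   0.32  1.46]
radius 0.0938 swing 1.283 yaw swing 1.289 axial F 10.4
cone [ 0.4689 -0.0385] 0.0467 12499 0.1963718156966524 72.0606636277848 want 74.02614713090236
knob face 7830 [ 2.94874017e+00 -2.66410246e-02 -4.36901710e+01]
scene (array([ 0.4712, -0.0391]), 0.051, 376)
top (array([ 0.4696, -0.0372]), 0.0525, 308)
```

servo_tool(motion=[[[0.1,0.021,-0.042,0,0.167],[0.1,0,0,0,0],[0.1,0.04,0.022,-0.065,0],[0.1,0.04,0.022,-0.065,0],[0.1,0.04,0.022,-0.065,0],[0.1,0.03,0.017,-0.05,0],[0.1,0,0,0,0]]], newtons=45)

```text
t: 21.7
eef_pos: [0.5674, 0.0095, 0.1791]
tool_rot: [0.293, -0.243, 0.921, 0.078]
contact_force: [5.7, -1.4, -6.9]
gripper_width: 0.335
grasp_force: 47.5
```

```bash
python3 -c "
from h import *
sw()"
```

```text
p [0.5674 0.0095 0.1791] t 21.7 tilt 35.3 az 29.7 yaxis [-0.494  0.87   0.002] F [ 5.7 -1.4 -6.9] w 0.335 47.5 q [ 1.18  0.51 -1.33  2.2   0.7   0.3   1.49]
radius 0.0868 swing 1.297 yaw swing 1.309 axial F 8.1
```

servo_tool(motion=[[[0.1,0.035,0.02,-0.06,0],[0.1,0.03,0.017,-0.05,0],[0.1,0,0,0,0],[0.1,0,0,0,0]]], newtons=45)

```text
t: 22.1
eef_pos: [0.5701, 0.0105, 0.1751]
tool_rot: [0.293, -0.243, 0.922, 0.078]
contact_force: [-3.6, -6.2, 6.6]
gripper_width: 0.333
grasp_force: 49.0
```

Run:
```python
from h import *
o,M=sw(); im,d,W=cam('wrist'); L=(W-o['eef_pos'])@M*1000
m=(abs(L[...,1])<25)&(L[...,2]<-38)&(L[...,2]>-52)&(abs(L[...,0])<20); p=L[m]; f=np.median(p,0); print('knob face',f)
print('face world z',(o['eef_pos']+M@(f/1000)), 'home face centre z',.1997+.015*.819)
```

```text
p [0.5701 0.0105 0.1751] t 22.1 tilt 35.3 az 29.6 yaxis [-0.493  0.87   0.001] F [-3.6 -6.2  6.6] w 0.333 49.0 q [ 1.15  0.51 -1.31  2.2   0.71  0.29  1.48]
radius 0.0839 swing 1.301 yaw swing 1.308 axial F -9.0
knob face [ 3.11915090e+00 -1.73309549e-02 -4.39083386e+01]
face world z [ 0.5458631  -0.0033057   0.20917134] home face centre z 0.21198499999999998
```

servo_tool(motion=[[[0.4,0,0,0,0],[0.6,0,0,0,0],[0.8,0,0,0,0],[0.8,0,0,0,0],[0.8,0,0,0,0],[0.8,-0.1,-0.055,0.16,0],[0.8,-0.2,-0.11,0.33,0],[0.8,-0.2,-0.11,0.33,0],[0.8,-0.2,-0.11,0.33,0],[0.8,-0.2,-0.11,0.33,0],[0.8,0,0,0,0]]])

```text
t: 23.25
eef_pos: [0.5359, -0.0083, 0.2299]
tool_rot: [0.292, -0.242, 0.922, 0.077]
contact_force: [0.1, 0.3, 0.0]
gripper_width: 0.801
grasp_force: 0.0
```

Run:
```python
from h import *
o,M=sw(); im,d,W=cam('wrist'); save('w8',im); w=W.reshape(-1,3)
k,a,u=K(1.292); print(k,a)
s=(w-k)@a; m=(np.linalg.norm(w-k-.015*a,axis=1)<.025)&(im.reshape(-1,3).astype(int).sum(1)<110)&(s>.0)&(s<.04)
h,e=np.histogram(s[m],bins=np.arange(0,.04,.002)); print(h); t=w[m&(abs(s-e[h.argmax()]-.001)<.002)]; print('face centre-15a',t.mean(0)-.015*a, e[h.argmax()])
```

```text
p [ 0.5359 -0.0083  0.2299] t 23.25 tilt 35.1 az 29.5 yaxis [-0.492  0.871  0.   ] F [0.1 0.3 0. ] w 0.801 0.0 q [ 1.39  0.31 -1.41  2.2  -0.06  0.36  2.21]
radius 0.1229 swing 1.309 yaw swing 1.306 axial F 0.1
[0.55587743 0.00092142 0.1997    ] [-0.50444187 -0.27304828  0.8192    ]
[ 65  56  65  65  64 279 913 706   2   0   0   0   0   0   0   0   0   0
   0]
face centre-15a [0.55728707 0.00318133 0.19943648] 0.012
```

servo_tool(motion=[[[0.8,-0.2,-0.11,0.33,0],[0.8,-0.25,-0.14,0.4,0],[0.8,-0.25,-0.2,0.4,0],[0.8,-0.25,-0.3,0.4,0],[0.8,-0.25,-0.4,0.4,0],[0.8,-0.2,-0.5,0.4,0],[0.8,-0.2,-0.5,0.4,0],[0.8,-0.2,-0.5,0.4,0],[0.8,0,-0.5,0.4,0],[0.8,0,-0.5,0.4,0],[0.8,0,0,0,0]]])

```text
t: 24.4
eef_pos: [0.4707, -0.1454, 0.3718]
tool_rot: [0.288, -0.241, 0.924, 0.076]
contact_force: [0.7, 0.5, 0.0]
gripper_width: 0.8
grasp_force: 0.0
```

Run:
```python
from h import *
o,M=tool()
print(o['joint_vel'].round(3))
b,_,W=cam('scene'); c,_,W2=cam('top')
for W in(W,W2):
  w=W.reshape(-1,3); m=(w[:,2]>.154)&(w[:,2]<.165)&(np.hypot(*(w[:,:2]-[.4688,-.046]).T)<.058); print(circ(w[m][:,:2]))
save('end',np.hstack([cv2.resize(b[170:370,200:430],(400,348)),cv2.resize(c[170:370,200:430],(400,348))]))
```

```text
p [ 0.4707 -0.1454  0.3718] t 24.4 tilt 34.6 az 29.5 yaxis [-0.49   0.872  0.002] F [0.7 0.5 0. ] w 0.8 0.0 q [ 0.91 -0.09 -0.36  2.03 -0.68  0.98  2.95]
[ 0.029 -0.008 -0.093  0.064 -0.047 -0.02   0.018]
(array([ 0.4733, -0.0426]), 0.051, 395)
(array([ 0.4705, -0.0389]), 0.0524, 296)
```

View pics/end.png

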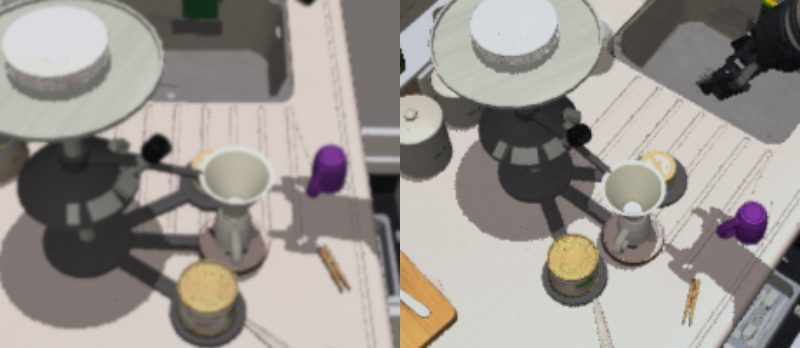

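The final picture shows the dripper cone over the cup at (237,185) left and (632,195) right. The cup stands on its coaster, and the tin and the pot are still on their pads.

```bash
python3 -c "
from station import bot
print(bot.hand_in())"
```

```text
the job is handed in; nothing more can be done
None
```

The job is handed in: the cup stands upright on the coaster about 3 mm off its middle, the dripper is over it, and depth and force readings show the pin home in the slot. The tin and cream pot were not touched.

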